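Check the brake lever of a microscope carriage

TASK

Check the parking brake of the microscope carriage: with the outside of your fingers, push the red hand lever in towards the black push bar until it stops, let it spring all the way back out, then push it in to its stop again and finish while holding it there, so that the gap to the bar can be read. Only press on the outer face of the lever: do not grip the lever or reach in between lever and bar, do not force it once it has stopped, and leave everything else where it stands.

Things in the scene. Friction and masses are not known exactly. Their poses are not given: they have to be found in the camera images.
- carriage: Fixed low carriage: aluminium plate 270 x 530 mm, top 50 mm above the table, x -50..220, y -130..400 mm. Origin on the table under the push bar's middle; y along the bar, -x the lever's side, towards the robot. A 450 mm high (from the table) white microscope stands at y 195..365 mm, its black eyepieces reaching forward to x = -55 mm. Between y -130 and 190 mm nothing on it rises above 160 mm.
- bar: Black push bar, 26 mm diameter, 210 mm long, level, on two grey posts (at y = -105 and +105 mm). Origin at its middle, 140 mm above the table; its y axis runs along the bar.
- lever (a joint): Brake lever angle, rad: 0 fully out (its spring holds it there), growing as it is pushed in. It stops at 0.30, where the brake bites, with the blade still 15 mm or more short of the bar. At press_spot it starts to move at about 3 N and reaches the stop at about 7 N; then the blade flexes about 1 mm per further 4 N. Over 35 N is forcing it.
- blade: Red lever blade: upright flat bar 10 mm thick, 22 mm high (z 129..151 mm above the table). Origin on the hinge axis; the blade runs along its -y axis from y = -12 to -130 mm to a 24 mm ball at y = -132 mm. +x is the way it is pushed in; its outer face is at x = -5 mm. Turns about z with the lever: fully out it slants 0.35 rad from the bar.
- press_spot (a point): Good place to press: on the outer face of the red blade, 105 mm from the hinge axis, 140 mm above the table. Moves with the blade and has its axes (+x: push in). The air on the outer side of the lever is free down to about 60 mm above the table.
- lever_pivot (a point): Point on the lever's upright hinge axis, 140 mm above the table, at x = -35 and y = +75 mm of the carriage. The steel hub about it is 26 mm in diameter.
- objective_case: Clear jar with black lid, 36 mm diameter, 50 mm high, standing on the carriage plate behind the bar; origin at its foot. Leave it.
- oil_bottle: Small amber bottle, 30 mm diameter, 70 mm high, standing on the carriage plate behind the bar; origin at its foot. Leave it.
- slide_box: Blue slide box 90 x 75 x 32 mm on the table in front of the carriage; origin at its underside. Leave it.
- petri_dish: Shallow glass dish, 80 mm diameter, 16 mm high, on the table in front of the carriage; origin at its underside. Leave it.
- mug: Blue mug, 80 mm diameter, 90 mm high, on the right of the table; origin at its underside. Leave it.
- screwdriver: Screwdriver with a 20 mm square yellow and black handle, 160 mm long, lying on the carriage plate along its far edge; origin at its underside. Leave it.

How it is judged (in metres and radians):
On the way, in this order (a step that is already met when the one before it is completed fails the run):
1. the fingers push the lever in to its stop (value of joint lever above 0.285 rad and contact force between the fingers and blade above 3 N), for 0.1 s.
2. the lever springs back all the way out (value of joint lever below 0.03 rad), for 0.1 s.
At the end, for the whole second after the job is handed in: The lever is held at its stop (joint above 0.285 of 0.30 rad) by the fingers pressing on the blade with 3 to 35 N, after one earlier push to the stop and a return to below 0.03 rad; no loose thing has moved more than 20 mm (all of step 1 and contact force between the fingers and blade below 35 N and distance of each of objective_case, oil_bottle, slide_box, petri_dish, mug, screwdriver from where it was at the start of the episode below 0.02 m); the arm keeps its last pose, push and grip.
It fails at once if the lever is gripped, straddled or pulled from the bar side: while the fingers touch the blade, the point between the finger pads must stay on its outer side (contact force between the fingers and blade above 1 N and x of the grasp point in the frame of blade above -0.006 m).
It fails at once if the lever is forced: more than 45 N on the blade (contact force between anything else and blade above 45 N).
It fails at once if the push bar is gripped or leaned on (over 5 N) (contact force between anything else and bar above 5 N).
It fails at once if a bystander is knocked or carried off (moved over 20 mm) (distance of any of objective_case, oil_bottle, slide_box, petri_dish, mug, screwdriver from where it was at the start of the episode above 0.02 m).
It also fails if it takes over 69 s, if anything falls off the work surface, if the arm or the gripper's body presses on something with over 40 N, if the wrist force passes 120 N, or if a joint passes its speed limit or range.

ROBOT

A 6-joint arm with a two-finger parallel gripper is mounted at the origin on the work surface. World frame = base frame: x ahead of the robot, y to its left, z up, the work surface at z = 0. Lengths are in mm, angles in rad, forces in N, time in s.
With the tool pointing down it reaches from about 350 to 775 mm from the base axis. Payload 7.3 kg.
Tool frame: the origin (TCP) lies midway between the tips of the shut fingers; the grasp point (between the pads) lies 19 mm behind it (bot.tcp_to_grasp is the distance from the TCP to the grasp point, in mm); z points along the fingers, y is the line along which they close (so a half turn about z gives the same grasp; the last joint's range is limited). The gripper opens to 92 mm and grips with 3 to 60 N. Pads are 19 mm wide; open, the fingers measure 130 mm over their backs; the gripper's body (75 mm by 190 mm) begins 47 mm behind the grasp point.
Start: joints at [1.122, 0.342, 1.524, -0, 1.275, -0.146], TCP at [156.537, 501.14, 226.741] pointing down, gripper open.
Joint ranges: [-2.53, 2.53], [-0.77, 2.02], [0.04, 2.7], [-1, 4.14], [0.28, 2.66], [-3.11, 3.11]. Speed limits (rad/s): [2.57, 2.57, 3.14, 3.14, 3.14, 3.14].

INTERFACE

Orientations are given as [roll, pitch, yaw] about the fixed x, y, z axes, in that order (R = Rz(yaw) Ry(pitch) Rx(roll)).
In Python, from plant import bot, viewer gives the robot as it stands. The module is installed in compiled form; this text tells all that it offers.
- The arm moves only by the shell command python3 -m handwheel 'ROWS'. ROWS is text: rows parted by semicolons, each of 7 numbers parted by spaces: the shift along the tool's x, y, z scaled (see below), then the turn, a rotation vector about the tool's x, y, z scaled (see below), then the opening, from -1 (shut) to 1 (fully open), so that 0 is half open. In form: tx ty tz rx ry rz gripper; .... A call has 1 to 8 rows; each row is the pose to reach, as a shift and turn from the pose commanded when the call began, along the tool's axes at that moment, turning the shorter way round; what a row does not reach only later rows make up. The controller multiplies each number of a shift by 10 cm and each number of a turn by pi rad. A row lasts 1/12 s, in which the tool goes at most 41.7 mm and 7.16 degrees, less where a joint would pass 70% of its speed; a pose out of reach is approached as far as the arm can. A call with a number of a shift or a turn outside -1 to 1 is refused whole. A call with a gripper value outside its range is refused whole. The fingers move at their own pace and stop on an object; the grip force is fixed at half the most. Time passes only in rows, so rows that repeat a pose let the fingers close. It gives the time, the measured TCP pose, the force, the opening and the grip force at its end, in the units of the state.
- bot.get_obs(): the state, without advancing time (a new reading comes with each control period).
- viewer.capture(name): name is "scene" or "top"; returns a dict with "frame" (420x560x3 uint8, red, green, blue), "fov_y" (degrees; the focal length in pixels is half the picture's height over the tangent of half this angle, whatever the lens; pixels are square), "cx", "cy" (the principal point, pixels), "T" (4x4, takes a point from camera to world coordinates). Camera axes: x right, y down, z forward; pixel columns grow to the right and rows downward; lengths in mm; the calibration is good to about 2 mm. A picture is of the moment at which its call begins. There is no depth.
- bot.close_job(): hands the job in; it is judged then, once.
Trained networks look in a picture, given as the dict that the camera call returned (one of the last four; its "shot" number tells which), for a name from the list of things; names that differ only in an ending like _2 or _b are one class to them, and where a whole thing is asked for, a point or a joint stands for the part that bears it (a point fixed in the world has none). Each returns a list of dicts, best first, with "score" (0 to 1); they miss things now and then, are a little off and sometimes report something else, mostly with a low value. They report only what shows in the picture. A call takes as long as a camera call.
- viewer.recognise(target, picture): "centre" ([column, row] in pixels, amid what is visible of it).
- viewer.cut_out(target, picture): "pixels" (420x560 bool, what is visible of it) and "centre" ([column, row] in pixels, amid what is visible of it).
The state is a dict: "time": time; "joint_positions": joint angles; "dq": joint speeds; "tau": joint torques, N m; "tool_pos": TCP position; "tcp_rot": TCP orientation; "contact_force": force on the tool from outside, world axes, zero at the start; "moment": the same for the moment, N m; "grip_width": finger opening in mm; "finger_force": force on a finger pad.
Only numpy, scipy, OpenCV 4.12 (cv2) and the standard library are available. Lean on these libraries where they do the work, as an engineer would, in place of code of your own. Each camera call takes 0.05 s, during which the arm holds its last target. There are 200 camera calls.

## Working session

There is one attempt and no reset: what is moved stays moved. The work goes in short steps, Python scripts to look and compute and a shell command to move; the robot and the scene stay as the last step left them, time stands still between calls to the robot, and variables do not carry over. Pictures are saved under pics/ and viewed, at most 10 in all, crops included, and the job is handed in when it is done.

```bash
mkdir -p pics; cat > h.py <<'E'
import numpy as np, cv2
from plant import bot, viewer
def ray(p,uv):
    f=p["frame"].shape[0]/2/np.tan(np.radians(p["fov_y"])/2)
    T=np.array(p["T"]); d=T[:3,:3]@np.array([(uv[0]-p["cx"])/f,(uv[1]-p["cy"])/f,1]); return T[:3,3],d
def at(p,uv,z):
    o,d=ray(p,uv); return (o+d*(z-o[2])/d[2])[:2]
def proj(p,X):
    f=p["frame"].shape[0]/2/np.tan(np.radians(p["fov_y"])/2)
    T=np.array(p["T"]); c=T[:3,:3].T@(np.array(X)-T[:3,3]); return c[:2]/c[2]*f+[p["cx"],p["cy"]]
E
python3 - <<'E'
from h import *
np.set_printoptions(precision=1,suppress=True)
for n in("scene","top"):
    p=viewer.capture(n); cv2.imwrite(f"pics/{n}0.png",p["frame"][...,::-1]); print(n,p["fov_y"],np.array(p["T"]))
    for t,z in (("bar",140),("blade",140),("lever_pivot",140),("press_spot",140),("carriage",50),("slide_box",16),("petri_dish",8),("mug",45),("objective_case",75),("oil_bottle",85),("screwdriver",60)):
        r=viewer.cut_out(t,p)
        for q in r[:2]:
            print(t,round(q["score"],2),np.array(q["centre"]),at(p,q["centre"],z))
            if q is r[0] and t in("bar","blade"):
                v,u=np.nonzero(q["pixels"]); P=np.array([at(p,(a,b),z) for a,b in zip(u,v)]); m=P.mean(0); w=np.linalg.svd(P-m,full_matrices=False)[2]; s=(P-m)@w[0]; print("  axis",w[0],"ends",m+w[0]*s.min(),m+w[0]*s.max())
print(bot.get_obs())
E
```

```text
scene 43.99106568723469 [[   0.3    0.6   -0.8 1584.8]
 [   1.    -0.2    0.2 -420. ]
 [  -0.    -0.8   -0.6  838.3]
 [   0.     0.     0.     1. ]]
bar 0.67 [323.7 189.8] [622.3 -51.2]
  axis [-0.3 -1. ] ends [645.6  42.2] [ 595.3 -147.1]
blade 0.75 [322.6 176.6] [566.8 -34.2]
  axis [0.6 0.8] ends [521.8 -89.9] [601.9  15.4]
lever_pivot 0.79 [326.  176.2] [567.5 -25.6]
press_spot 0.76 [319.9 174.7] [556.6 -37.7]
carriage 0.74 [431.5 216.7] [689.4 212.7]
slide_box 0.96 [387.  190.9] [508.3 181. ]
petri_dish 0.74 [432.6 217.4] [645.3 247.7]
petri_dish 0.7 [261.8 200.7] [ 440.8 -162.5]
mug 0.9 [131.2 241.2] [ 562.9 -514.5]
mug 0.27 [329.7 174.9] [425.8  40.4]
objective_case 0.79 [297.4 237.4] [ 699.2 -140.4]
oil_bottle 0.64 [356.8 243.8] [770.7 -23.7]
screwdriver 0.58 [335.1 265.4] [798.3 -84.4]
top 57.39826244017152 [[  -0.    -1.     0.1  507.4]
 [  -1.     0.    -0.  -164.5]
 [   0.    -0.1   -1.   998.7]
 [   0.     0.     0.     1. ]]
bar 0.74 [214.6 207.7] [628.8 -48.4]
  axis [0.3 1. ] ends [ 594.2 -146.2] [645.9  43.9]
bar 0.68 [217.  243.9] [547.4 -54.6]
blade 0.57 [210.2 241
[... 322 characters left out ...]
.2 175.8]
petri_dish 0.88 [263.4 287.6] [ 441.8 -156. ]
mug 0.95 [402. 237.] [ 564.6 -504.1]
mug 0.4 [207.2 234.5] [575.2 -18. ]
objective_case 0.67 [256.5 185. ] [ 693.3 -141.3]
oil_bottle 0.61 [206.5 155.1] [766.3 -20. ]
screwdriver 0.89 [227.6 145.2] [798.8 -68.6]
screwdriver 0.23 [206. 239.] [563.2 -17.5]
{'time': 1.2, 'joint_positions': array([ 1.1,  0.3,  1.5, -0. ,  1.3, -0.1]), 'dq': array([-0., -0., -0.,  0.,  0.,  0.]), 'tau': array([ -0. , -43.1, -24.4,   0.1,   0. ,  -0. ]), 'tool_pos': array([156.5, 501.1, 226.7]), 'tcp_rot': array([3.1, 0. , 2.8]), 'contact_force': array([ 0.1, -0.5,  0.6]), 'moment': array([-0.,  0.,  0.]), 'finger_force': 0.0, 'grip_width': 91.83225172374857}
```

```bash
python3 - <<'E'
from h import *
from scipy.spatial.transform import Rotation as R
o=bot.get_obs(); M=R.from_euler('xyz',o["tcp_rot"]).as_matrix(); print(o["tcp_rot"],M.round(3))
for t in ([500,-36,227],[500,-36,115],[563,-56,115]): print(t,((M.T@(np.array(t)-o["tool_pos"]))/100).round(3))
p=viewer.capture("top"); im=p["frame"][...,::-1].copy()
for X in ([605.7,30.5,140],[541.4,-52.7,140],[620,-51.5,140],[500,-36,115],[563,-56,115]):
    cv2.circle(im,tuple(int(round(a)) for a in proj(p,X)),2,(0,255,0),-1)
cv2.imwrite("pics/top1.png",cv2.resize(im[100:340,80:380],None,fx=2.5,fy=2.5))
E
```

```text
[3.14152115e+00 2.62408426e-05 2.83881925e+00] [[-0.955  0.298  0.   ]
 [ 0.298  0.955  0.   ]
 [-0.     0.    -1.   ]]
[500, -36, 227] [-4.880e+00 -4.103e+00 -3.000e-03]
[500, -36, 115] [-4.88  -4.103  1.117]
[563, -56, 115] [-5.541 -4.106  1.117]
```

View pics/top1.png

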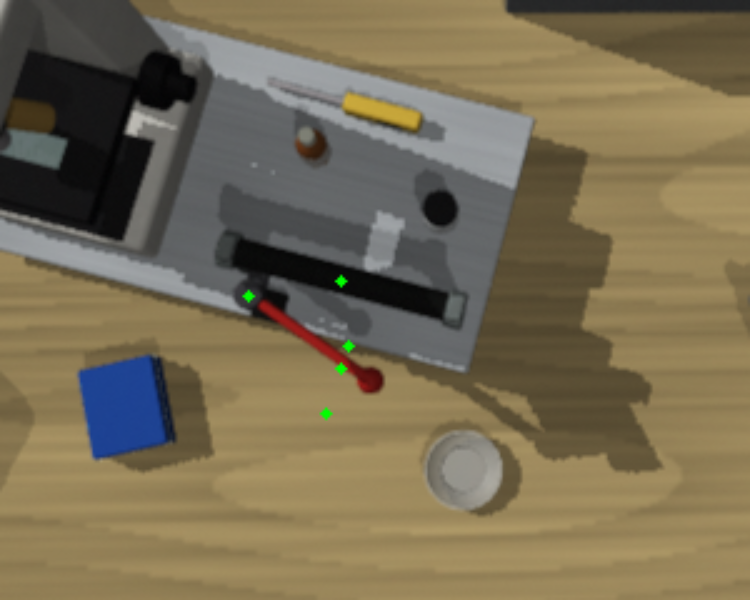

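The top view confirms the model: the hinge is at crop (248,296), the bar middle at (341,281), the press spot on the blade's outer face at (341,369), and the air before it is free.

```bash
python3 -m handwheel '-.98 -.82 0 0 0 0 -1;-.98 -.82 0 0 0 0 -1;-.98 -.82 0 0 0 0 -1;-.98 -.82 0 0 0 0 -1;-.98 -.82 0 0 0 0 -1'
python3 -m handwheel '-.98 -.82 0 0 0 0 -1;-.98 -.82 0 0 0 0 -1;-.98 -.82 0 0 0 0 -1;-.98 -.82 0 0 0 0 -1;-.98 -.82 0 0 0 0 -1'
python3 -m handwheel '-.98 -.82 0 0 0 0 -1;-.98 -.82 0 0 0 0 -1;-.98 -.82 0 0 0 0 -1;-.98 -.82 0 0 0 0 -1;-.98 -.82 0 0 0 0 -1'
```

```text
time: 1.67
tool_pos: [226.7, 392.3, 227.1]
tcp_rot: [3.141, 0.0, 2.835]
contact_force: [0.2, 1.4, 0.5]
grip_width: 63.1
finger_force: 0.0
time: 2.08
tool_pos: [295.7, 285.7, 226.9]
tcp_rot: [3.141, 0.0, 2.835]
contact_force: [0.4, -0.1, 0.2]
grip_width: 29.4
finger_force: 0.0
time: 2.5
tool_pos: [364.6, 178.8, 226.7]
tcp_rot: [3.141, -0.0, 2.836]
contact_force: [-0.6, 1.2, -0.2]
grip_width: 0.9
finger_force: 0.0
```

```bash
python3 -m handwheel '-.97 -.83 0 0 0 0 -1;-.97 -.83 0 0 0 0 -1;-.97 -.83 0 0 0 0 -1;-.97 -.83 0 0 0 0 -1;-.97 -.83 0 0 0 0 -1'
python3 -m handwheel '-.96 -.82 0 0 0 0 -1;-.96 -.82 0 0 0 0 -1;-.96 -.82 0 0 0 0 -1;-.96 -.82 0 0 0 0 -1;-.96 -.82 0 0 0 0 -1;-.96 -.82 0 0 0 0 -1'
python3 -m handwheel '0 0 .5 0 0 0 -1;0 0 .5 0 0 0 -1;0 0 1 0 0 0 -1;0 0 1 0 0 0 -1;0 0 1 0 0 0 -1;0 0 1 0 0 0 -1'
```

```text
time: 2.92
tool_pos: [432.2, 71.5, 226.4]
tcp_rot: [3.141, -0.001, 2.838]
contact_force: [-0.5, 0.0, -0.4]
grip_width: 0.5
finger_force: 0.0
time: 3.42
tool_pos: [498.3, -33.6, 226.4]
tcp_rot: [3.141, -0.002, 2.841]
contact_force: [0.2, 0.1, 0.4]
grip_width: 0.7
finger_force: 0.0
time: 3.92
tool_pos: [498.9, -35.5, 127.7]
tcp_rot: [3.141, -0.001, 2.84]
contact_force: [-0.4, -0.5, 0.3]
grip_width: 0.2
finger_force: 0.0
```

```bash
python3 -m handwheel '0 0 .12 0 0 0 -1;0 0 .12 0 0 0 -1;-.1 0 .12 0 0 0 -1;-.2 0 .12 0 0 0 -1;-.2 0 .12 0 0 0 -1'
for i in 1 ; do python3 -m handwheel '-.05 0 0 0 0 0 -1;-.1 0 0 0 0 0 -1;-.1 0 0 0 0 0 -1;-.1 0 0 0 0 0 -1'; done
python3 - <<'E'
from h import *
for n in("top","scene"):
    p=viewer.capture(n); u,v=proj(p,[540,-45,140]).astype(int)
    cv2.imwrite(f"pics/{n}2.png",cv2.resize(p["frame"][max(v-60,0):v+60,u-80:u+80,::-1],None,fx=5,fy=5))
E
```

```text
time: 4.33
tool_pos: [520.3, -42.9, 116.9]
tcp_rot: [3.141, 0.004, 2.839]
contact_force: [-0.2, 0.1, -0.0]
grip_width: -0.0
finger_force: 0.0
time: 4.67
tool_pos: [527.5, -45.3, 114.9]
tcp_rot: [3.141, 0.0, 2.839]
contact_force: [-0.5, 0.1, -0.8]
grip_width: 0.5
finger_force: 0.0
```

View pics/top2.png

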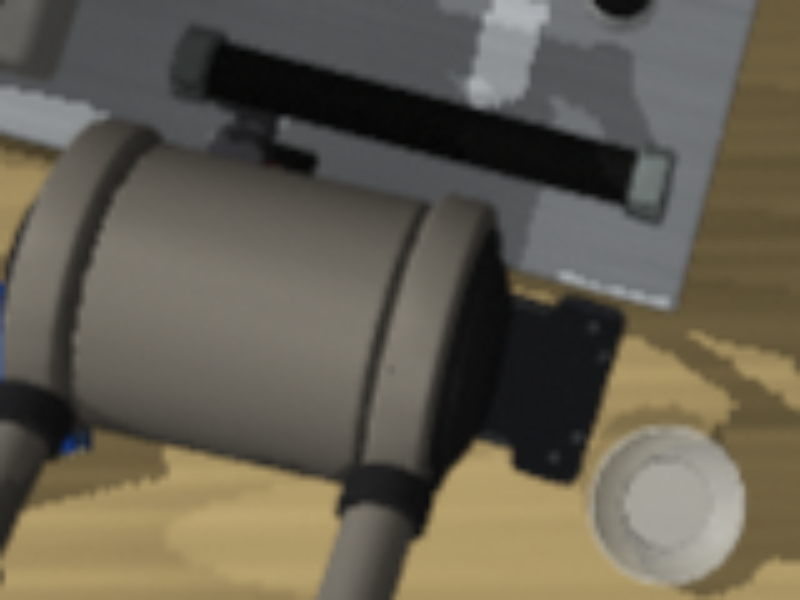

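View pics/scene2.png

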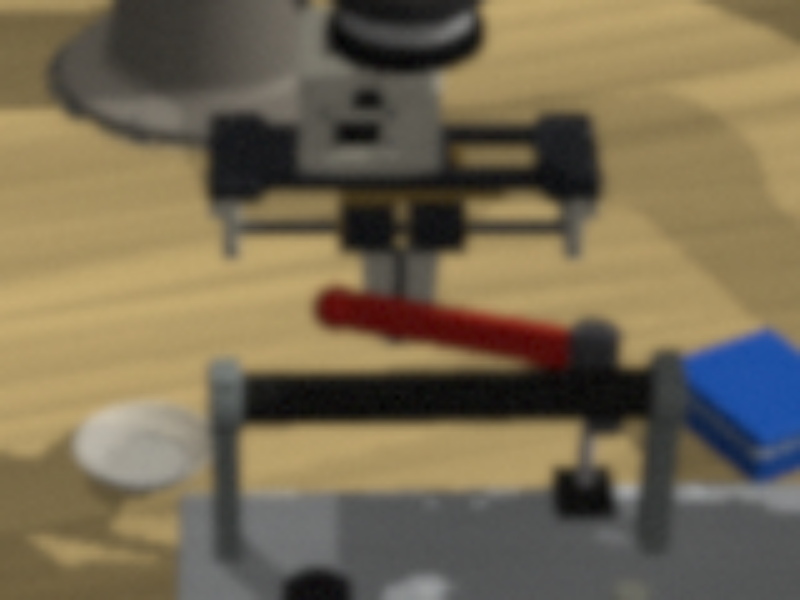

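The fingers stand just outside the blade, near scene crop (400,290), and clear of the ball at (335,305). Now I'll push in steps.

```bash
python3 -m handwheel '-.05 0 0 0 0 0 -1;-.1 0 0 0 0 0 -1;-.1 0 0 0 0 0 -1;-.1 0 0 0 0 0 -1' | egrep 'pos|cont'
python3 -m handwheel '-.05 0 0 0 0 0 -1;-.1 0 0 0 0 0 -1;-.1 0 0 0 0 0 -1;-.1 0 0 0 0 0 -1'| egrep 'pos|cont'
python3 -m handwheel '-.02 0 0 0 0 0 -1;-.05 0 0 0 0 0 -1;-.05 0 0 0 0 0 -1;-.05 0 0 0 0 0 -1'| egrep 'pos|cont'
```

```text
tool_pos: [536.6, -48.2, 114.3]
contact_force: [-3.3, 0.2, 0.1]
tool_pos: [546.0, -51.2, 114.3]
contact_force: [-5.2, -0.4, -1.3]
tool_pos: [550.4, -52.7, 114.3]
contact_force: [-5.8, -0.6, -0.6]
```

```bash
python3 -m handwheel '-.02 0 0 0 0 0 -1;-.04 0 0 0 0 0 -1;-.04 0 0 0 0 0 -1;-.04 0 0 0 0 0 -1' | egrep 'pos|cont'
python3 -m handwheel '-.02 0 0 0 0 0 -1;-.03 0 0 0 0 0 -1;-.03 0 0 0 0 0 -1;-.03 0 0 0 0 0 -1'| egrep 'pos|cont'
python3 -m handwheel '-.01 0 0 0 0 0 -1;-.02 0 0 0 0 0 -1;-.02 0 0 0 0 0 -1;-.02 0 0 0 0 0 -1'| egrep 'pos|cont'
```

```text
tool_pos: [554.0, -54.0, 114.3]
contact_force: [-6.6, 0.1, -0.4]
tool_pos: [556.7, -55.1, 114.3]
contact_force: [-7.4, -1.9, 0.4]
tool_pos: [558.5, -55.7, 114.2]
contact_force: [-7.7, -1.4, -0.7]
```

```bash
for_='x'; python3 -m handwheel '-.01 0 0 0 0 0 -1;-.015 0 0 0 0 0 -1;-.015 0 0 0 0 0 -1;-.015 0 0 0 0 0 -1' | egrep 'pos|cont'
python3 -m handwheel '-.01 0 0 0 0 0 -1;-.015 0 0 0 0 0 -1;-.015 0 0 0 0 0 -1;-.015 0 0 0 0 0 -1'| egrep 'pos|cont'
```

```text
tool_pos: [559.8, -56.2, 114.2]
contact_force: [-8.0, -2.5, -0.4]
tool_pos: [561.2, -56.7, 114.2]
contact_force: [-8.4, -2.7, -0.2]
```

```bash
python3 -m handwheel '-.01 0 0 0 0 0 -1;-.015 0 0 0 0 0 -1;-.015 0 0 0 0 0 -1;-.015 0 0 0 0 0 -1' | egrep 'pos|cont'
python3 -m handwheel '-.01 0 0 0 0 0 -1;-.01 0 0 0 0 0 -1;-.01 0 0 0 0 0 -1;-.01 0 0 0 0 0 -1'| egrep 'pos|cont'
```

```text
tool_pos: [562.6, -57.1, 114.2]
contact_force: [-7.7, -2.2, 1.0]
tool_pos: [563.5, -57.5, 114.2]
contact_force: [-7.9, -2.5, 0.8]
```

```bash
python3 -m handwheel '-.01 0 0 0 0 0 -1;-.01 0 0 0 0 0 -1;-.01 0 0 0 0 0 -1;-.01 0 0 0 0 0 -1'| egrep 'pos|cont'
```

```text
tool_pos: [564.1, -57.7, 114.2]
contact_force: [-9.2, -2.1, 0.1]
```

```bash
python3 -m handwheel '-.01 0 0 0 0 0 -1;-.01 0 0 0 0 0 -1;-.01 0 0 0 0 0 -1;-.01 0 0 0 0 0 -1'| egrep 'pos|cont'
python3 -m handwheel '-.01 0 0 0 0 0 -1;-.01 0 0 0 0 0 -1;-.01 0 0 0 0 0 -1;-.01 0 0 0 0 0 -1'| egrep 'pos|cont'
```

```text
tool_pos: [564.6, -57.8, 114.0]
contact_force: [-11.7, -1.9, 1.7]
tool_pos: [564.9, -58.0, 113.9]
contact_force: [-12.5, -1.3, 2.9]
```

```bash
python3 -m handwheel '-.01 0 0 0 0 0 -1;-.01 0 0 0 0 0 -1;-.01 0 0 0 0 0 -1;-.01 0 0 0 0 0 -1'| egrep 'pos|cont'
python3 - <<'E'
from h import *
p=viewer.capture("scene"); u,v=proj(p,[560,-45,140]).astype(int)
piv=np.array([605.7,30.5])
im=cv2.resize(p["frame"][v-60:v+60,u-80:u+80,::-1],None,fx=5,fy=5)
for q,c in ((.2,(255,0,0)),(.3,(0,255,0))):
    y=-.262-.35+q
    for s in (30,100,132):
        X=[*(piv+s*np.array([np.sin(y),-np.cos(y)])),151]
        a=(proj(p,X)-[u-80,v-60])*5+2; cv2.circle(im,tuple(a.astype(int)),3,c,-1)
cv2.imwrite("pics/scene3.png",im)
E
```

```text
tool_pos: [565.2, -58.1, 113.8]
contact_force: [-15.9, -2.3, 3.6]
```

View pics/scene3.png

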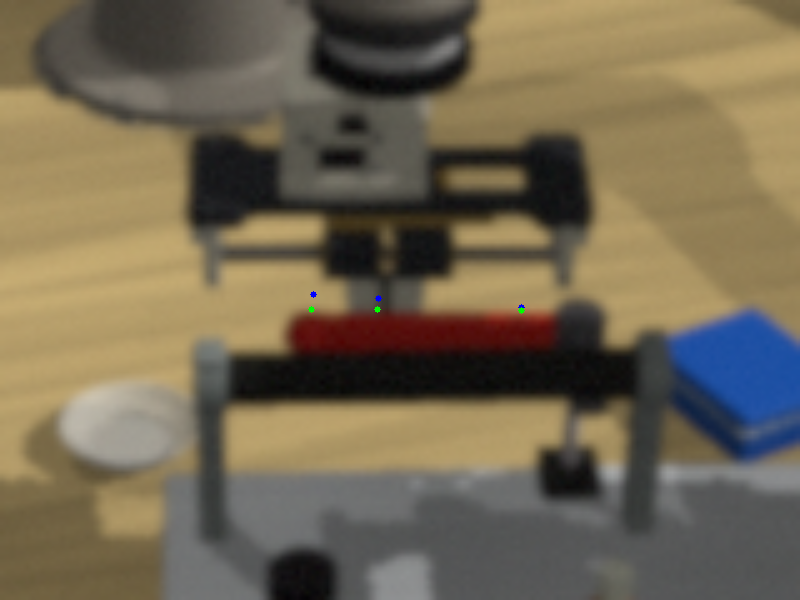

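The top edge of the blade (290-560, 315) lies on the 0.30 rad marks, parallel to the bar and short of it, so the lever is at its stop with about 16 N. Next I'll let it spring back.

```bash
python3 -m handwheel '.1 0 0 0 0 0 -1;.2 0 0 0 0 0 -1;.3 0 0 0 0 0 -1;.4 0 0 0 0 0 -1;.5 0 0 0 0 0 -1;.5 0 0 0 0 0 -1;.5 0 0 0 0 0 -1;.5 0 0 0 0 0 -1'| egrep 'pos|cont'
python3 -m handwheel '0 0 0 0 0 0 -1;0 0 0 0 0 0 -1;0 0 0 0 0 0 -1;0 0 0 0 0 0 -1'| egrep 'pos|cont'
python3 - <<'E'
from h import *
p=viewer.capture("scene"); u,v=proj(p,[560,-45,140]).astype(int)
cv2.imwrite("pics/scene4.png",cv2.resize(p["frame"][v-60:v+60,u-80:u+80,::-1],None,fx=5,fy=5))
E
```

```text
tool_pos: [522.5, -43.7, 115.2]
contact_force: [-1.0, 0.3, 0.2]
tool_pos: [521.5, -43.5, 114.6]
contact_force: [-0.4, -0.7, -0.7]
```

View pics/scene4.png

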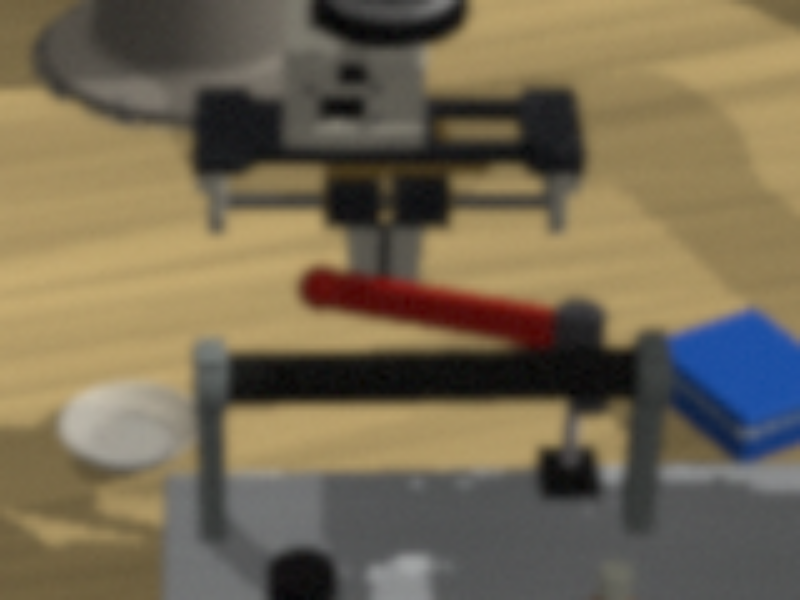

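The blade is back at its full slant, with the ball at (320,287), and the fingers are free at 0 N. Now the second push.

```bash
python3 -m handwheel '-.1 0 0 0 0 0 -1;-.17 0 0 0 0 0 -1;-.24 0 0 0 0 0 -1;-.3 0 0 0 0 0 -1;-.35 0 0 0 0 0 -1;-.39 0 0 0 0 0 -1;-.42 0 0 0 0 0 -1;-.44 0 0 0 0 0 -1'| egrep 'pos|cont'
python3 -m handwheel '-.01 0 0 0 0 0 -1;-.02 0 0 0 0 0 -1;-.03 0 0 0 0 0 -1;-.03 0 0 0 0 0 -1;-.03 0 0 0 0 0 -1;-.03 0 0 0 0 0 -1'| egrep 'pos|cont'
python3 -m handwheel '-.01 0 0 0 0 0 -1;-.02 0 0 0 0 0 -1;-.025 0 0 0 0 0 -1;-.025 0 0 0 0 0 -1;-.025 0 0 0 0 0 -1;-.025 0 0 0 0 0 -1'| egrep 'pos|cont'
```

```text
tool_pos: [561.9, -57.0, 113.9]
contact_force: [-7.9, -2.5, 1.4]
tool_pos: [564.1, -57.9, 113.9]
contact_force: [-9.8, -2.8, 1.2]
tool_pos: [565.0, -58.2, 113.6]
contact_force: [-14.1, -2.2, 3.3]
```

```bash
python3 -m handwheel '-.005 0 0 0 0 0 -1;-.005 0 0 0 0 0 -1;-.005 0 0 0 0 0 -1;-.005 0 0 0 0 0 -1;-.005 0 0 0 0 0 -1;-.005 0 0 0 0 0 -1;-.005 0 0 0 0 0 -1;-.005 0 0 0 0 0 -1'| egrep 'pos|cont'
python3 - <<'E'
from h import *
p=viewer.capture("scene"); u,v=proj(p,[560,-45,140]).astype(int)
cv2.imwrite("pics/scene5.png",cv2.resize(p["frame"][v-60:v+60,u-80:u+80,::-1],None,fx=5,fy=5))
E
```

```text
tool_pos: [565.1, -58.2, 113.5]
contact_force: [-15.3, -1.3, 5.0]
```

View pics/scene5.png

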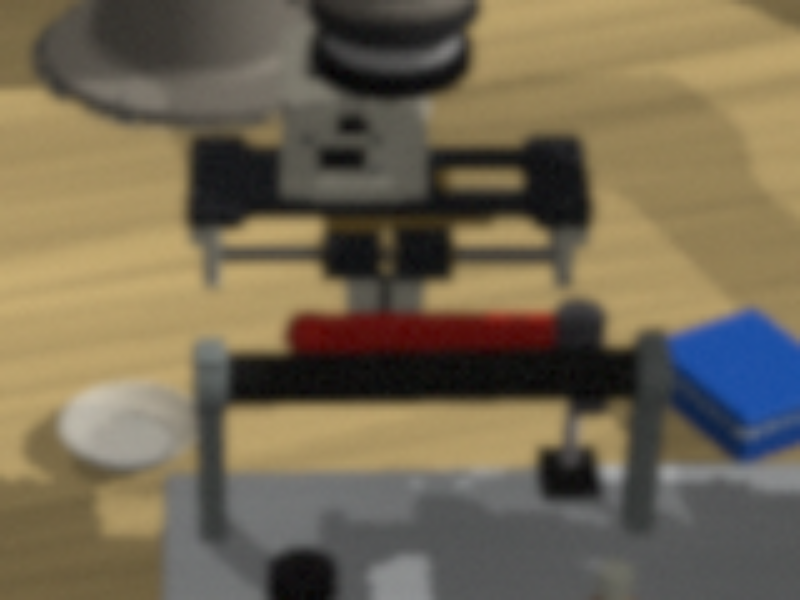

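The blade is at its stop again, in the same place as on the first push (290-560, 315), held with about 15 N. Everything else in view stands where it did.

```bash
python3 -c "
from plant import bot
print(bot.close_job())"
```

```text
the job is handed in; nothing more can be done
None
```

I pushed the lever in to its stop, let it spring fully out, pushed it in again and handed the job in while holding it there at about 15 N; the hand-in returned no verdict.

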